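# Show the helper the missing chair bolt

## Robot

A 6-joint arm with a two-finger parallel gripper is mounted at the origin on the work surface. World frame = base frame: x ahead of the robot, y to its left, z up, the work surface at z = 0. Lengths are in m, angles in rad, forces in N, time in s.
With the tool pointing down it reaches from about 0.4 to 0.825 m from the base axis. Payload 7 kg.
Tool frame: the origin (TCP) lies at the very end of the fingers, on their centre line; the grasp point (between the pads) lies 19 mm behind it; x points along the fingers, y is the direction in which the jaws open and shut, and the axes are right-handed (so a half turn about x gives the same grasp; the last joint's range is limited). The gripper opens to 88 mm and grips with 3 to 60 N. Pads are 19 mm wide; open, the fingers measure 130 mm over their backs; the gripper's body (78 mm by 193 mm) begins 47 mm behind the grasp point.
Start: joints at [-0.949, 0.359, 0.012, 0, -1.224, -0.288], TCP at [0.221, -0.638, 0.227] pointing down, gripper open.
Joint ranges: [-3.07, 3.07], [-1.43, 2.12], [-1.02, 1.25], [-3.03, 1.67], [-3.05, -0], [-3.03, 3.03]. Speed limits (rad/s): [2.39, 2.39, 3.01, 3.14, 3.14, 3.14].

## Interface

Orientations are given as [roll, pitch, yaw] about the fixed x, y, z axes, in that order (R = Rz(yaw) Ry(pitch) Rx(roll)).
In Python, from station import arm gives the robot as it stands.
- The arm moves only by the shell command python3 -m inch 'ROWS' [OPENING] [FORCE]. ROWS is text: rows parted by semicolons, each of 6 numbers parted by spaces: the shift along the world's x, y, z in units of 30 mm (1.0 is 30 mm), then the turn, a rotation vector about the world's x, y, z in units of 5 degrees (1.0 is 5 degrees). In form: dx dy dz wx wy wz; .... A call has 1 to 12 rows; each row shifts and turns the commanded pose from where the row before left it; what a row does not reach is not made up. A row lasts 1/8 s, in which the tool goes at most 62.5 mm and 10.7 degrees, less where a joint would pass 70% of its speed; a pose out of reach is approached as far as the arm can. A call is refused whole if a number of a shift passes 1 or a number of a turn 1, either way. A call with a gripper value outside its range is refused whole. OPENING is the opening, from 0 (shut) to 1 (fully open), set as the call begins (- or left out, the last holds). The fingers move at their own pace and stop on an object; FORCE is the grip in N (left out, the last holds). Time passes only in rows, so rows that do not move let the fingers close. It gives the time, the measured TCP pose, the force and the opening at its end, in the units of the state.
- arm.get_state(): the state, without advancing time (a new reading comes with each control period).
- arm.grab_frame(name): name is "scene" or "top" or "wrist"; returns a dict with "frame" (420x560x3 uint8, red, green, blue), "range_z" (420x560 float32, m along the optical axis (not along the pixel's ray), 0 where there is no reading), "mtx" (3x3 intrinsics, pixels), "pose" (4x4, takes a point from camera to world coordinates). Camera axes: x right, y up, looking along -z (the intrinsics and any distortion apply to the point x, -y, -z); pixel columns grow to the right and rows downward; lengths in m; the calibration is good to about 2 mm. The wrist camera is an equidistant fisheye: a pixel r from the principal point sees the ray r / f radians off the axis. A picture is of the moment at which its call begins.
- arm.job_done(): hands the job in, once; it reports no verdict.
Trained networks look in a picture, given as the dict that the camera call returned (one of the last four; its "shot" number tells which), for a name from the list of things; names that differ only in an ending like _2 or _b are one class to them, and where a whole thing is asked for, a point or a joint stands for the part that bears it (a point fixed in the world has none). Each returns a list of dicts, best first, with "confidence" (0 to 1); they miss things now and then, are a little off and sometimes report something else, mostly with a low value. They report only what shows in the picture. A call takes as long as a camera call. They do not tell look-alikes from the thing itself.
- arm.search_frame(picture, target): "extent" ([centre column, centre row, width, height] as shares, 0 to 1, of the picture: columns of its width, rows of its height, round what is visible of it).
- arm.masks_of(picture, target): "mask" (420x560 bool, what is visible of it) and "extent" ([centre column, centre row, width, height] as shares, 0 to 1, of the picture: columns of its width, rows of its height, round what is visible of it).
- arm.place_of(picture, target): "position" ([column, row] as shares, 0 to 1, of the picture: columns of its width, rows of its height: a listed point, or the origin of a listed thing).
The state is a dict: "t": time; "q": joint angles; "qd": joint speeds; "joint_efforts": joint torques, N m; "eef_pos": TCP position; "ee_rot": TCP orientation; "force": force on the tool from outside, world axes, zero at the start; "moment": the same for the moment, N m; "width": finger opening in m.
Only numpy, scipy, OpenCV 4.12 (cv2) and the standard library are available. Lean on these libraries where they do the work, as an engineer would, in place of code of your own. Each camera call takes 0.05 s, during which the arm holds its last target. There are 200 camera calls.

## Task

Call the helper by pressing the red button, then show what is missing from the garden-chair backrest: point down at the empty bolt hole, fingertips about 2 cm above it, for two full seconds. Then point in the same way, just above the rim, at the pot of brass bolts that it needs, for two full seconds, and finish there, still pointing. Touch nothing but the button, lift or shift nothing, and do not bring the fingertips down over any sound bolt or wrong pot on the way.

Things in the scene. Friction and masses are not known exactly. Their poses are not given: they have to be found in the camera images.
- call (a joint): travel of the red call button in m: 0 = released, 0.006 = fully pressed; it springs back by itself. It starts to move at about 1.5 N and is fully down at 5 N
- call_top (a point): centre of the top face of the red round call button (36 mm across) standing in a low yellow round housing (52 mm across, 12 mm high) on the left part of the bench; with the button released this face is about 22 mm above the bench. The button is pressed straight down
- backrest: garden-chair backrest, flat and fixed: three wooden slats (45 x 350 x 18 mm, along its y, 75 mm apart in x, one at its origin) on two green iron bars (along x, at y = +-130 mm) whose far (+x) ends curl up into scrolls about 80 mm high. Origin: centre of the underside, z up; slat tops 34 mm above the bench. Of six bolt places (slat over bar) five hold bolts, one is empty
- gap: the empty bolt place: a black hole 17 mm across in a pale ring of bare wood 33 mm across, flush with the upper face of a slat. Origin: centre of the hole at the slat's upper face, z up. It is at any one of the six bolt places
- bolt1: one of the five sound brass dome bolts in the backrest: 25 mm across, 7 mm high. Origin: centre of its underside on the slat's upper face, z up
- bolt2: one of the five sound brass dome bolts in the backrest: 25 mm across, 7 mm high. Origin: centre of its underside on the slat's upper face, z up
- bolt3: one of the five sound brass dome bolts in the backrest: 25 mm across, 7 mm high. Origin: centre of its underside on the slat's upper face, z up
- bolt4: one of the five sound brass dome bolts in the backrest: 25 mm across, 7 mm high. Origin: centre of its underside on the slat's upper face, z up
- bolt5: one of the five sound brass dome bolts in the backrest: 25 mm across, 7 mm high. Origin: centre of its underside on the slat's upper face, z up
- brass_pot_mouth (a point): centre of the open mouth, 50 mm above the bench, of the white plastic pot holding brass dome bolts like those in the backrest; 64 mm across at the rim, contents below the rim. It stands loose and upright, z up. The three pots, on the right of the bench, trade places
- black_pot_mouth (a point): centre of the open mouth, 50 mm above the bench, of the white plastic pot holding black wood screws; 64 mm across at the rim, contents below the rim. It stands loose and upright, z up. The three pots, on the right of the bench, trade places
- plug_pot_mouth (a point): centre of the open mouth, 50 mm above the bench, of the white plastic pot holding pale wooden plugs; 64 mm across at the rim, contents below the rim. It stands loose and upright, z up. The three pots, on the right of the bench, trade places
- sanding_block: bystander: cork sanding block 110 x 60 x 35 mm, front left; origin: centre of its underside
- brush: bystander: paintbrush 200 mm long, 20 mm high, lying front right; origin: underside, half-way along
- screwdriver: bystander: red-handled screwdriver 200 mm long, 26 mm high, lying far right; origin: underside, half-way along
There are look-alikes about, which are no part of the job. Of the things that look like the part that bears call, the smaller one is meant.

How it is judged:
By the outcome, as a careful person would: the job done as asked, in the order asked, and still so for the second after the job is handed in, with the robot touching nothing.
It also fails if it takes over 53 s, if anything falls off the work surface, if the arm or the gripper's body presses on something with over 40 N, if the wrist force passes 120 N, or if a joint passes its speed limit or range.

## Working session

There is one attempt and no reset: what is moved stays moved. The work goes in short steps, Python scripts to look and compute and a shell command to move; the robot and the scene stay as the last step left them, time stands still between calls to the robot, and variables do not carry over. Pictures are saved under pics/ and viewed, about 8 in all and at most 12, crops included, and the job is handed in when it is done.

```bash
mkdir -p pics; ls
cat > h.py <<'E'
import numpy as np, cv2
from station import arm
def world(pic,u,v,z=None):
    """pixel -> world; by depth, or on plane z"""
    K=np.array(pic["mtx"]);T=np.array(pic["pose"])
    x=(u-K[0,2])/K[0,0];y=(v-K[1,2])/K[1,1]
    d=T[:3,:3]@np.array([x,-y,-1.])
    if z is None:
        r=pic["range_z"][int(round(v)),int(round(u))]
    else: r=(z-T[2,3])/d[2]
    return T[:3,3]+r*d
def save(pic,n,crop=None,s=1):
    im=pic["frame"][:,:,::-1]
    if crop: a,b,c,d=crop; im=im[b:d,a:c]
    cv2.imwrite("pics/"+n,cv2.resize(im,None,fx=s,fy=s,interpolation=cv2.INTER_CUBIC))
E
python3 - <<'E'
from h import *
np.set_printoptions(precision=3,suppress=True)
s=arm.get_state();print(s)
p=arm.grab_frame("top");save(p,"top.png",s=1.4)
print(p["pose"],p["mtx"],[k for k in p])
zs=dict(call_top=.022,gap=.034,bolt1=.034,brass_pot_mouth=.05,black_pot_mouth=.05,plug_pot_mouth=.05,sanding_block=0,brush=0,screwdriver=0,backrest=0)
for n,z in zs.items():
    for r in arm.place_of(p,n)[:7]:
        u,v=r["position"][0]*560,r["position"][1]*420
        print(n,round(r["confidence"],2),round(u),round(v),world(p,u,v,z), world(p,u,v)[2:])
E
```

```text
pics
{'t': 0.0, 'q': array([-0.949,  0.359,  0.011, -0.   , -1.224, -0.288]), 'qd': array([ 0.   , -0.   , -0.   , -0.   , -0.002,  0.   ]), 'joint_efforts': array([ -0.   , -58.272,  29.305,   6.997,   0.007,  -0.   ]), 'eef_pos': array([ 0.221, -0.637,  0.226]), 'ee_rot': array([1.665, 1.569, 1.998]), 'force': array([-0.442,  0.035, -0.46 ]), 'moment': array([-0.015, -0.008, -0.021]), 'width': 0.08775822152165103}
[[-0.03   0.984 -0.174  0.294]
 [-1.    -0.029  0.008  0.065]
 [ 0.002  0.175  0.985  1.381]
 [ 0.     0.     0.     1.   ]] [[516.465   0.    273.629]
 [  0.    516.465 208.365]
 [  0.      0.      1.   ]] ['frame', 'range_z', 'mtx', 'pose', 'shot']
call_top 0.67 207 248 [0.433 0.234 0.022] [0.038]
call_top 0.58 138 209 [0.544 0.416 0.022] [0.022]
call_top 0.55 98 204 [0.56  0.524 0.022] [0.028]
gap 0.7 297 203 [ 0.546 -0.008  0.034] [0.033]
gap 0.63 134 295 [0.318 0.42  0.034] [0.035]
gap 0.57 193 188 [0.594 0.267 0.034] [0.035]
bolt1 0.61 200 224 [0.496 0.25  0.034] [0.043]
bolt1 0.6 195 189 [0.59  0.263 0.034] [0.035]
bolt1 0.54 204 248 [0.433 0.24  0.034] [0.043]
bolt1 0.4 303 229 [ 0.476 -0.022  0.034] [0.04]
brass_pot_mouth 0.61 381 233 [ 0.458 -0.221  0.05 ] [0.043]
brass_pot_mouth 0.48 204 247 [0.435 0.239 0.05 ] [0.04]
black_pot_mouth 0.67 433 204 [ 0.528 -0.363  0.05 ] [0.044]
plug_pot_mouth 0.69 373 179 [ 0.602 -0.209  0.05 ] [0.043]
sanding_block 0.64 133 294 [0.321 0.433 0.   ] [0.039]
brush 0.97 455 285 [ 0.319 -0.42   0.   ] [0.018]
brush 0.73 134 294 [0.32  0.431 0.   ] [0.037]
screwdriver 0.95 394 136 [ 0.734 -0.286  0.   ] [0.017]
screwdriver 0.19 246 213 [0.527 0.131 0.   ] [0.042]
backrest 0.87 245 214 [0.526 0.133 0.   ] [0.032]
```

View pics/top.png

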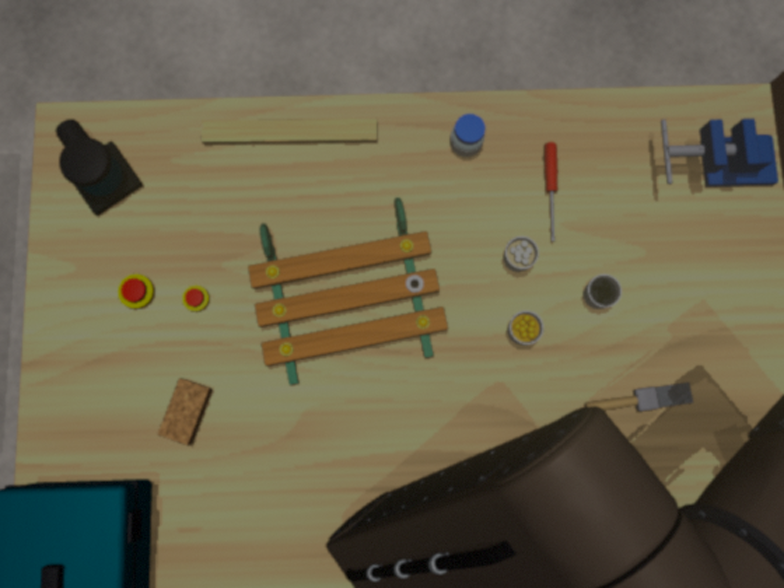

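The top view (scaled 1.4) shows two look-alike buttons, the larger at (136,291) and the smaller at (196,298). The smaller is about 27 px wide, which matches 52 mm, so it is the one meant. The hole is in the middle slat at (415,284); the other five places at (407,245), (423,322), (272,271), (279,310) and (286,349) hold bolts. The pots are plugs at (521,253), black screws at (603,291) and brass at (525,328). Next I'll refine these positions and check a crop.

Run:
```python
from h import *
np.set_printoptions(precision=4,suppress=True)
p=arm.grab_frame("top")
f=p["frame"].astype(int);R,G,B=f[...,0],f[...,1],f[...,2]
vv,uu=np.mgrid[:420,:560]
def cen(m,box,z,n):
    a,b,c,d=box;k=m&(uu>=a)&(uu<c)&(vv>=b)&(vv<d)
    # largest comp
    nn,l,st,ce=cv2.connectedComponentsWithStats(k.astype(np.uint8));i=1+np.argmax(st[1:,4])
    u,v=ce[i];h=[world(p,x,y)[2] for x,y in zip(uu[l==i],vv[l==i])]
    print(n,ce[i],st[i],world(p,u,v,z),"h",np.median(h),"d_mm",1e3*np.sqrt(st[i,4]*4/np.pi)/516*1.37)
red=(R>120)&(G<70)&(B<70)
cen(red,(125,195,155,230),.022,"small red"); cen(red,(80,190,120,225),.022,"big red")
yr=red|((R>120)&(G>110)&(B<60))
cen(yr,(125,195,155,230),.012,"small house"); cen(yr,(80,190,120,225),.012,"big house")
pale=(B>100)&(abs(R-B)<70); cen(pale,(285,190,310,215),.034,"gap ring")
cen((R<60)&(G<60)&(B<60),(285,190,310,215),.034,"gap hole")
Z=p["range_z"];T=p["pose"];K=p["mtx"]
W=np.stack([(uu-K[0,2])/K[0,0],-(vv-K[1,2])/K[1,1],-np.ones_like(uu,float)],-1)*Z[...,None]@T[:3,:3].T+T[:3,3]
for n,(u,v) in dict(brass=(375,234),plug=(372,181),black=(431,208)).items():
    k=(abs(uu-u)<20)&(abs(vv-v)<20)&(W[...,2]>.042)
    pts=np.stack([uu[k],vv[k]],-1).astype(np.float32)
    (c,r)=cv2.minEnclosingCircle(pts);print(n,c,r,world(p,*c,.05),"d",2*r/516*1.34,"topz",W[k][:,2].max(), "xy mid",(W[k].min(0)+W[k].max(0))/2)
a=cv2.resize(p["frame"][180:235,80:160],None,fx=5,fy=5,interpolation=2)
b=cv2.resize(p["frame"][185:240,265:345],None,fx=5,fy=5,interpolation=2)
c=cv2.resize(p["frame"][165:255,350:450],None,fx=4,fy=4,interpolation=2)
im=np.zeros((600,800,3),np.uint8);im[:275,:400]=a;im[:275,400:]=b;im[280-40+0:600,:400]=c[:360]if 0 else im[240:,:400];im[276:600,:400]=c[:324]
s=arm.grab_frame("scene")
im[276:576,400:]=cv2.resize(s["frame"],(400,300))
cv2.imwrite("pics/c1.png",im[...,::-1])
```

```text
small red [137.9524 212.019 ] [133 207  11  12 105] [0.5355 0.4169 0.022 ] h 0.023273793676418908 d_mm 30.698741677655498
big red [ 94.4824 206.5377] [ 87 199  16  16 199] [0.5538 0.5331 0.022 ] h 0.029529369586588583 d_mm 42.26223523911864
small house [138.5922 212.1845] [130 204  19  18 206] [0.5368 0.4177 0.012 ] h 0.018267443694896968 d_mm 42.99911677518539
big house [ 95.3439 206.8598] [ 84 195  25  25 378] [0.5547 0.5342 0.012 ] h 0.025450779291794068 d_mm 58.246767001517966
gap ring [295.7975 201.9241] [290 197  12  11  79] [ 0.5483 -0.0043  0.034 ] h 0.03580198988561123 d_mm 26.628056543843343
gap hole [295.8 202. ] [294 201   4   3  10] [ 0.5481 -0.0043  0.034 ] h 0.035551751363550155 d_mm 9.473837360966266
brass (374.38677978515625, 232.28302001953125) 19.77676010131836 [ 0.4591 -0.2045  0.05  ] d 0.10271650595258373 topz 1.3806621933707224 xy mid [ 0.3904 -0.0862  0.7114]
plug (373.0, 182.5) 23.711910247802734 [ 0.5915 -0.2093  0.05  ] d 0.12315488268238631 topz 1.3806621933707224 xy mid [ 0.4614 -0.0868  0.7113]
black (428.9615478515625, 209.42308044433594) 14.718870162963867 [ 0.5151 -0.3512  0.05  ] d 0.07644684503244799 topz 1.3806621933707224 xy mid [ 0.4227 -0.1623  0.7114]
```

View pics/c1.png

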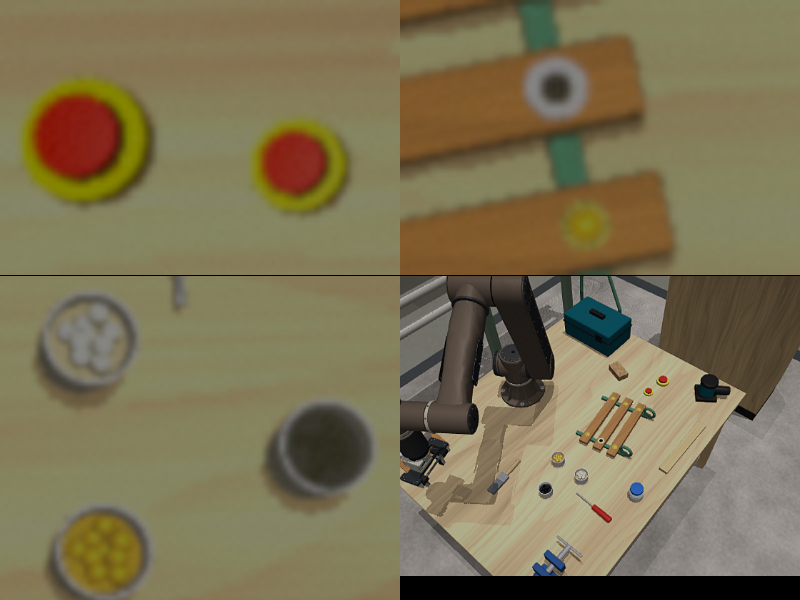

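Small button is at about (0.535, 0.415), the gap at (0.548, -0.004) and the brass pot at about (0.455, -0.208), all plausible against the given sizes and heights. I'll set out at height with the fingers shut.

```bash
python3 -m inch '0.9 1 0 0 0 0;0.9 1 0 0 0 0;0.9 1 0 0 0 0;0.9 1 0 0 0 0;0.9 1 0 0 0 0;0.9 1 0 0 0 0;0.9 1 0 0 0 0;0.9 1 0 0 0 0;0.9 1 0 0 0 0;0.9 1 0 0 0 0;0.9 1 0 0 0 0;0.6 1 0 0 0 0' 0 20
python3 -m inch '0 1 0 0 0 0;0 1 0 0 0 0;0 1 0 0 0 0;0 1 0 0 0 0;0 1 0 0 0 0;0 1 0 0 0 0;0 1 0 0 0 0;0 1 0 0 0 0;0 1 0 0 0 0;0 1 0 0 0 0;0 1 0 0 0 0;0 1 0 0 0 0'
python3 -m inch '0 1 0 0 0 0;0 1 0 0 0 0;0 1 0 0 0 0;0 1 0 0 0 0;0 1 0 0 0 0;0 1 0 0 0 0;0 1 0 0 0 0;0 1 0 0 0 0;0 1 0 0 0 0;0 1 0 0 0 0;0 0 0 0 0 0'
```

```text
t: 2.15
eef_pos: [0.5372, -0.2766, 0.2265]
ee_rot: [-0.881, 1.571, -0.547]
force: [-0.1, -0.6, -0.1]
width: 0.0004
t: 3.65
eef_pos: [0.5361, 0.0833, 0.2268]
ee_rot: [0.138, 1.57, 0.472]
force: [0.8, 0.2, -0.5]
width: 0.0005
t: 5.03
eef_pos: [0.5359, 0.3849, 0.2257]
ee_rot: [-2.635, 1.57, -2.299]
force: [-0.4, -0.1, -1.0]
width: 0.0006
```

```bash
cat >> h.py <<'E'
def wpt(p,u,v,z):
    "wrist equidistant fisheye pixel -> world on plane z"
    K=np.array(p["mtx"]);T=np.array(p["pose"]);f=K[0,0]
    a,b=u-K[0,2],v-K[1,2];r=np.hypot(a,b)+1e-9;t=r/f
    d=T[:3,:3]@np.array([np.sin(t)*a/r,-np.sin(t)*b/r,-np.cos(t)])
    return T[:3,3]+(z-T[2,3])/d[2]*d
def wpx(p,X):
    K=np.array(p["mtx"]);T=np.array(p["pose"]);c=T[:3,:3].T@(np.array(X)-T[:3,3]);c=c*[1,-1,-1]
    t=np.arccos(c[2]/np.linalg.norm(c));h=np.hypot(c[0],c[1])
    return K[0,2]+K[0,0]*t*c[0]/h,K[1,2]+K[0,0]*t*c[1]/h
E
python3 - <<'E'
from h import *
np.set_printoptions(precision=4,suppress=True)
s=arm.get_state();p=arm.grab_frame("wrist");print(s["eef_pos"],wpx(p,s["eef_pos"]))
for n,z in dict(call_top=.022,gap=.034,bolt1=.034).items():
    for r in arm.place_of(p,n)[:4]:
        u,v=r["position"][0]*560,r["position"][1]*420;print(n,r["confidence"],u,v,wpt(p,u,v,z))
f=p["frame"].astype(int);m=((f[...,0]>110)&(f[...,1]<70)&(f[...,2]<70)).astype(np.uint8)
n,l,st,ce=cv2.connectedComponentsWithStats(m)
for i in range(1,n):
    if st[i,4]>60: print(st[i],ce[i],wpt(p,*ce[i],.022))
print(wpx(p,[.535,.416,.022]))
save(p,"w1.png",s=1.4)
E
```

```text
[0.5359 0.3849 0.2257] (np.float64(278.7787603803419), np.float64(251.96367655541357))
call_top 0.82 304.472 190.596 [0.5354 0.4151 0.022 ]
gap 0.8 8.68 99.58200000000001 [ 0.5397 -0.0117  0.034 ]
bolt1 0.92 166.88 182.49 [0.5752 0.2631 0.034 ]
bolt1 0.75 18.816 51.912 [ 0.472  -0.0145  0.034 ]
bolt1 0.65 176.792 118.398 [0.5024 0.2538 0.034 ]
bolt1 0.65 186.088 48.510000000000005 [0.4249 0.2381 0.034 ]
[292 176  28  27 607] [305.6359 189.0824] [0.5333 0.4157 0.022 ]
[385 216  20  11  68] [394.2353 219.0588] [0.5315 0.531  0.022 ]
(np.float64(305.3373387746566), np.float64(190.5460388812787))
```

View pics/w1.png

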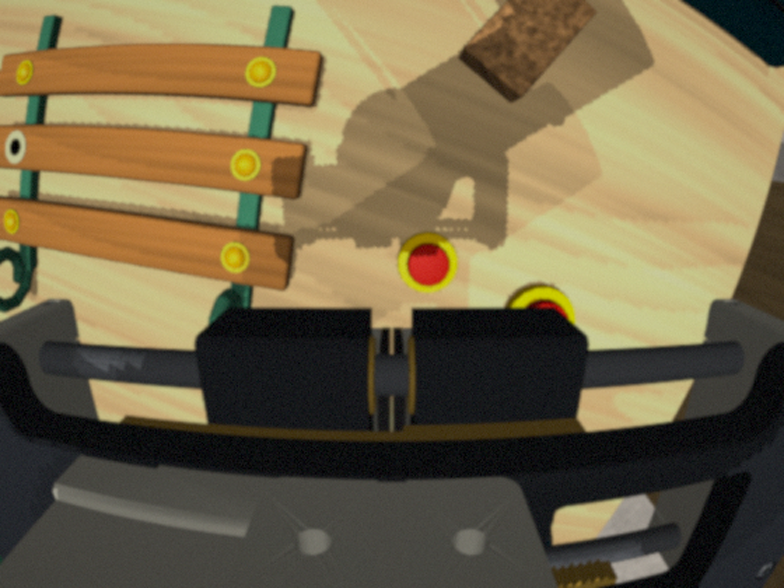

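The wrist view agrees: the small button sits at (428,263) in the picture, which gives about (0.535, 0.415). The larger one at (545,310) stays clear. Lowering to about 8 mm above it.

```bash
python3 -m inch '0 1 -1 0 0 0;0 0 -1 0 0 0;0 0 -1 0 0 0;0 0 -1 0 0 0;0 0 -1 0 0 0;0 0 -1 0 0 0;0 0 -0.2 0 0 0;0 0 0 0 0 0;0 0 0 0 0 0'
```

```text
t: 6.35
eef_pos: [0.5369, 0.4129, 0.0422]
ee_rot: [0.475, 1.568, 0.809]
force: [0.2, 0.4, -0.3]
width: 0.0002
```

```bash
python3 -m inch '-0.04 0.08 -0.3 0 0 0;0 0 -0.2 0 0 0;0 0 -0.1 0 0 0;0 0 0 0 0 0'; python3 -m inch '0 0 -0.07 0 0 0;0 0 -0.07 0 0 0;0 0 0 0 0 0'
```

```text
t: 6.85
eef_pos: [0.5347, 0.4145, 0.0223]
ee_rot: [-2.538, 1.57, -2.204]
force: [-0.2, 0.0, 1.8]
width: 0.0002
t: 7.22
eef_pos: [0.535, 0.4147, 0.0185]
ee_rot: [0.198, 1.571, 0.532]
force: [-1.1, -0.9, 4.2]
width: 0.0006
```

```bash
python3 -m inch '0 0 -0.06 0 0 0;0 0 -0.04 0 0 0;0 0 0 0 0 0;0 0 0 0 0 0'
```

```text
t: 7.72
eef_pos: [0.535, 0.4147, 0.0163]
ee_rot: [0.103, 1.57, 0.437]
force: [-3.4, -1.8, 10.1]
width: 0.0003
```

10 N with the tip at 16.3 mm means the button is fully down. Rising straight up, then crossing at height to the gap.

```bash
python3 -m inch '0 0 -0.0 0 0 0;0 0 1 0 0 0;0 0 1 0 0 0;0 0 1 0 0 0;0 0 1 0 0 0;0 0 1 0 0 0;0 0 1 0 0 0;0 -1 0 0 0 0;0 -1 0 0 0 0;0 -1 0 0 0 0;0 -1 0 0 0 0;0 -1 0 0 0 0'; python3 -m inch '0 -1 0 0 0 0;0 -1 0 0 0 0;0 -1 0 0 0 0;0 -1 0 0 0 0;0 -1 0 0 0 0;0 -1 0 0 0 0;0 -1 0 0 0 0;0 -1 0 0 0 0;0.4 -1 0 0 0 0;0 0 0 0 0 0;0 0 0 0 0 0'
python3 - <<'E'
from h import *
np.set_printoptions(precision=4,suppress=True)
s=arm.get_state();p=arm.grab_frame("wrist");print(s["eef_pos"],wpx(p,s["eef_pos"]))
for n,z in dict(gap=.034,bolt1=.034,brass_pot_mouth=.05,plug_pot_mouth=.05,black_pot_mouth=.05,call_top=.022).items():
    for r in arm.place_of(p,n)[:4]:
        u,v=r["position"][0]*560,r["position"][1]*420;print(n,r["confidence"],u*1.4,v*1.4,wpt(p,u,v,z))
save(p,"w2.png",s=1.4)
E
```

```text
t: 9.22
eef_pos: [0.5349, 0.2628, 0.1953]
ee_rot: [-1.05, 1.571, -0.717]
force: [-0.4, 0.2, 0.1]
width: 0.0003
t: 10.6
eef_pos: [0.5466, -0.006, 0.1953]
ee_rot: [2.176, 1.571, 2.509]
force: [-0.6, 0.8, 0.3]
width: 0.0007
[ 0.5466 -0.006   0.1953] (np.float64(278.8209144803485), np.float64(251.98258448435024))
gap 0.76 388.08 259.5432 [ 0.5429 -0.0093  0.034 ]
bolt1 0.96 409.0912 163.5228 [ 0.4737 -0.0177  0.034 ]
bolt1 0.84 710.0687999999999 233.67119999999997 [0.4294 0.2393 0.034 ]
bolt1 0.56 685.8432 316.8143999999999 [0.5035 0.2487 0.034 ]
bolt1 0.5 664.7536 391.84319999999997 [0.5732 0.2657 0.034 ]
brass_pot_mouth 0.93 170.91199999999998 68.61959999999999 [ 0.4568 -0.2034  0.05  ]
plug_pot_mouth 0.59 547.7024 283.76879999999994 [0.5187 0.1031 0.05  ]
plug_pot_mouth 0.58 120.42239999999998 248.9004 [ 0.597  -0.2078  0.05  ]
black_pot_mouth 0.83 16.385599999999997 114.072 [ 0.5185 -0.3539  0.05  ]
```

View pics/w2.png

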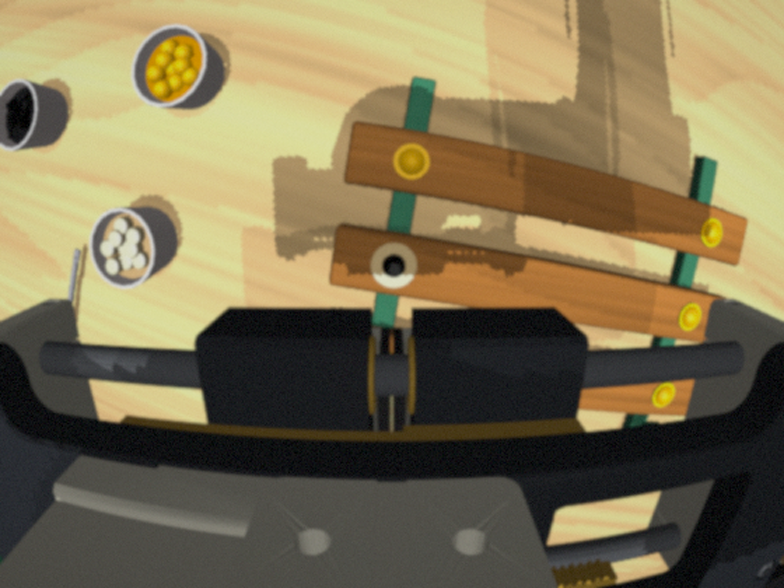

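The hole is at (394,266) in this view, with sound bolts at (411,161), (712,233), (690,318) and (664,395). The TCP is about 2 mm off the hole, so I'll descend to z ≈ 0.054 and hold.

```bash
python3 - <<'E'
from h import *
p=arm.grab_frame("wrist");f=p["frame"].astype(int)
vv,uu=np.mgrid[:420,:560];k=(f.max(-1)<60)&(np.hypot(uu-281.4,vv-190)<11)
print(uu[k].mean(),vv[k].mean(),k.sum(),wpt(p,uu[k].mean(),vv[k].mean(),.034))
k=(f[...,2]>95)&(np.hypot(uu-281.4,vv-190)<19)
print(uu[k].mean(),vv[k].mean(),k.sum(),wpt(p,uu[k].mean(),vv[k].mean(),.034))
E
python3 -m inch '0.05 0.03 -1 0 0 0;0 0 -1 0 0 0;0 0 -1 0 0 0;0 0 -1 0 0 0;0 0 -0.5 0 0 0;0 0 -0.15 0 0 0;0 0 0 0 0 0;0 0 0 0 0 0'
```

```text
279.8231707317073 188.41463414634146 164 [ 0.54533775 -0.00471572  0.034     ]
280.04811715481173 191.5 478 [ 0.54824895 -0.00346264  0.034     ]
t: 12.0
eef_pos: [0.5492, -0.0042, 0.0569]
ee_rot: [-0.074, 1.569, 0.26]
force: [0.6, 0.6, 0.6]
width: 0.0001
```

```bash
python3 -m inch '-0.05 0 -0.08 0 0 0;0 0 0 0 0 0;0 0 0 0 0 0;0 0 0 0 0 0;0 0 0 0 0 0;0 0 0 0 0 0;0 0 0 0 0 0;0 0 0 0 0 0;0 0 0 0 0 0;0 0 0 0 0 0;0 0 0 0 0 0;0 0 0 0 0 0';python3 -m inch '0 0 0 0 0 0;0 0 0 0 0 0;0 0 0 0 0 0;0 0 0 0 0 0;0 0 0 0 0 0;0 0 0 0 0 0;0 0 0 0 0 0;0 0 0 0 0 0;0 0 0 0 0 0;0 0 0 0 0 0;0 0 0 0 0 0;0 0 0 0 0 0'
python3 - <<'E'
from h import *
p=arm.grab_frame("scene");w=arm.grab_frame("wrist")
T=p["pose"];K=p["mtx"];c=T[:3,:3].T@(np.array([.548,-.004,.04])-T[:3,3]);u,v=K[0,2]-K[0,0]*c[0]/c[2],K[1,2]+K[1,1]*c[1]/c[2]
print(u,v);u,v=int(u),int(v)
a=cv2.resize(p["frame"][v-45:v+45,u-60:u+60],(600,450),interpolation=2)
cv2.imwrite("pics/s2.png",a[...,::-1])
E
```

```text
t: 13.5
eef_pos: [0.5469, -0.0044, 0.0534]
ee_rot: [2.345, 1.571, 2.678]
force: [-0.3, 0.0, -0.0]
width: 0.0005
t: 15.0
eef_pos: [0.5469, -0.0044, 0.0535]
ee_rot: [-2.785, 1.571, -2.451]
force: [0.1, 0.6, 0.1]
width: 0.0003
281.58127205332414 229.07778470216505
```

View pics/s2.png

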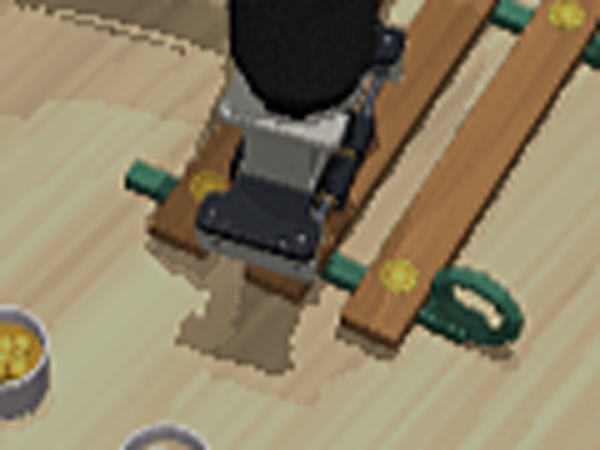

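The scene crop shows the gripper over the empty place, between the bolts at (208,184) and (398,277). It held there 3 s at 19.5 mm. Going up and over to the brass pot.

```bash
python3 -m inch '0 0 1 0 0 0;0 0 1 0 0 0;0 0 1 0 0 0;0 0 1 0 0 0;0 0 1 0 0 0;-0.5 -1 0 0 0 0;-0.5 -1 0 0 0 0;-0.5 -1 0 0 0 0;-0.5 -1 0 0 0 0;-0.5 -1 0 0 0 0;-0.5 -1 0 0 0 0;0 -0.7 0 0 0 0'; python3 -m inch '0 0 0 0 0 0;0 0 0 0 0 0'
python3 - <<'E'
from h import *
np.set_printoptions(precision=4,suppress=True)
s=arm.get_state();p=arm.grab_frame("wrist");print(s["eef_pos"])
for n,z in dict(brass_pot_mouth=.05,plug_pot_mouth=.05,black_pot_mouth=.05).items():
    for r in arm.place_of(p,n)[:2]:
        u,v=r["position"][0]*560,r["position"][1]*420;print(n,r["confidence"],u*1.4,v*1.4,wpt(p,u,v,z))
im=cv2.resize(p["frame"],None,fx=1.4,fy=1.4)[...,::-1].copy()
for c,col in (((.4565,-.2055),(0,0,255)),):
    for a in np.linspace(0,6.28,40):
        u,v=wpx(p,[c[0]+.032*np.cos(a),c[1]+.032*np.sin(a),.05]);cv2.circle(im,(int(u*1.4),int(v*1.4)),1,col,-1)
cv2.imwrite("pics/w3.png",im)
E
```

```text
t: 16.6
eef_pos: [0.4558, -0.2065, 0.2037]
ee_rot: [0.032, 1.57, 0.365]
force: [0.7, -0.3, -0.9]
width: 0.0003
t: 16.85
eef_pos: [0.4569, -0.2052, 0.2034]
ee_rot: [1.678, 1.571, 2.011]
force: [-0.3, -0.3, 0.5]
width: 0.0007
[ 0.4569 -0.2052  0.2034]
brass_pot_mouth 0.69 396.7824 266.3052 [ 0.4543 -0.2016  0.05  ]
black_pot_mouth 0.56 177.26239999999999 279.4176 [ 0.5174 -0.356   0.05  ]
```

View pics/w3.png

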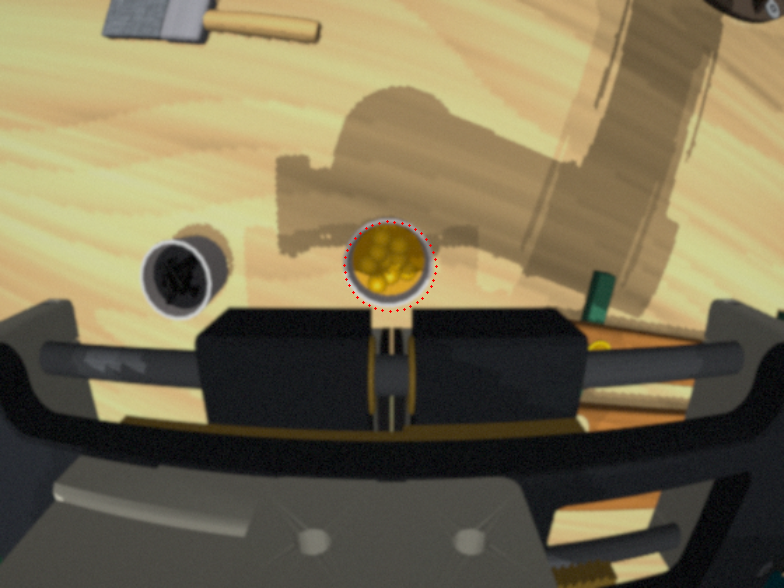

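The predicted rim circle lies on the rim of the brass pot at (390,265), about 1–2 mm off. The black pot, at (180,280), is well away. Descending to about 16 mm above the rim and holding.

```bash
python3 -m inch '0 0 -1 0 0 0;0 0 -1 0 0 0;0 0 -1 0 0 0;0 0 -1 0 0 0;0 0 -0.4 0 0 0;0 0 -0.18 0 0 0;0 0 0 0 0 0;0 0 0 0 0 0;0 0 0 0 0 0;0 0 0 0 0 0;0 0 0 0 0 0;0 0 0 0 0 0'; python3 -m inch '0 0 0 0 0 0;0 0 0 0 0 0;0 0 0 0 0 0;0 0 0 0 0 0;0 0 0 0 0 0;0 0 0 0 0 0;0 0 0 0 0 0;0 0 0 0 0 0;0 0 0 0 0 0;0 0 0 0 0 0;0 0 0 0 0 0;0 0 0 0 0 0'; python3 -m inch '0 0 0 0 0 0;0 0 0 0 0 0;0 0 0 0 0 0;0 0 0 0 0 0;0 0 0 0 0 0;0 0 0 0 0 0;0 0 0 0 0 0;0 0 0 0 0 0;0 0 0 0 0 0;0 0 0 0 0 0;0 0 0 0 0 0;0 0 0 0 0 0'
python3 - <<'E'
from h import *
p=arm.grab_frame("scene");w=arm.grab_frame("wrist")
T=p["pose"];K=p["mtx"];c=T[:3,:3].T@(np.array([.457,-.205,.05])-T[:3,3]);u,v=int(K[0,2]-K[0,0]*c[0]/c[2]),int(K[1,2]+K[1,1]*c[1]/c[2])
a=cv2.resize(p["frame"][v-40:v+40,u-50:u+50],(400,320),interpolation=2);b=cv2.resize(w["frame"],(400,320))
cv2.imwrite("pics/s3.png",np.hstack([a,b])[...,::-1])
E
```

```text
t: 18.55
eef_pos: [0.4569, -0.2054, 0.0661]
ee_rot: [-0.622, 1.571, -0.288]
force: [0.7, -0.4, -0.7]
width: 0.0005
t: 20.05
eef_pos: [0.4569, -0.2054, 0.0661]
ee_rot: [2.427, 1.571, 2.76]
force: [-0.1, -0.3, -0.6]
width: 0.0005
t: 21.55
eef_pos: [0.4569, -0.2054, 0.0661]
ee_rot: [1.119, 1.571, 1.453]
force: [-1.2, 0.1, -0.1]
width: 0.0005
```

View pics/s3.png

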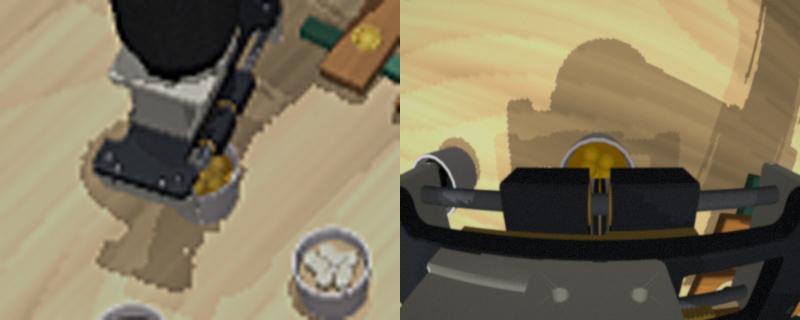

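Both views show the fingers over the brass pot, at (210,185) on the left and (598,155) on the right, with the pot undisturbed. It has held there for more than 3 s, so I'm handing in.

```bash
python3 -c "
from station import arm
print(arm.job_done()); print(arm.get_state()['eef_pos'])"
```

```text
the job is handed in; nothing more can be done
None
the job is handed in; nothing more can be done
```

I pressed the button, pointed at the empty hole, then pointed at the brass pot, and handed the job in at about 21.7 s with the arm still pointing there. No verdict was reported.

- **Button:** I pressed the smaller red button. It read 10 N with the fingertips at z = 16.3 mm, so it was fully down. I then lifted straight off.
- **Empty hole:** the hole is in the middle slat, on the bar nearer the pots. The fingertips stayed about 19.5 mm above it for about 3 s, within about 2 mm of its centre.
- **Brass pot:** the fingertips stayed about 16 mm above the rim for more than 3 s, within about 2 mm of the centre by the rim overlay.
- **Moves between:** all crossings were at about 0.2 m height, away from the wrong pots. The force reading away from the button stayed near zero.

**Checks that disagreed:** in the wrist view, the network placed the hole about 6 mm off and the pot mouth about 4 mm off my own measurements. I followed the picture-based measurements, which the top and wrist views both supported. I did not check afterwards, in a picture, that the button had sprung back.

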